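# Demould the tombstone casting

### The arm

A 6-joint arm with a two-finger parallel gripper is mounted at the origin on the work surface. World frame = base frame: x ahead of the robot, y to its left, z up, the work surface at z = 0. Lengths are in mm, angles in rad, forces in N, time in s.
With the tool pointing down it reaches from about 350 to 875 mm from the base axis. Payload 4.2 kg.
Tool frame: the origin (TCP) lies at the very end of the fingers, on their centre line; the grasp point (between the pads) lies 19 mm behind it; z points along the fingers, y is the line along which they close (so a half turn about z gives the same grasp; the last joint's range is limited). The gripper opens to 85 mm and grips with 20 to 120 N. Pads are 22 mm wide; open, the fingers measure 114 mm over their backs; the gripper's body (76 mm by 85 mm) begins 54 mm behind the grasp point. The pads swing forward as they close: fully open they stand 13 mm farther back than shut.
Start: joints at [-0.987, 0.385, 0.008, 0, -1.194, -0.259], TCP at [199.465, -592.295, 231.312] pointing down, gripper open.
Joint ranges: [-3.14, 3.14], [-1.21, 2.06], [-1.07, 1.41], [-3.16, 2.05], [-2.99, -0.16], [-3.1, 3.1]. Speed limits (rad/s): [2.79, 2.79, 3.14, 3.14, 3.14, 3.14].

### API

Orientations are given as a unit quaternion [x, y, z, w].
In Python, from bench import arm gives the robot as it stands.
- The arm moves only by the tool servo_tool, never from a script. Its argument "rows" is a list that holds one entry, the list of rows, each a list of 7 numbers: the finger opening in mm, from 0 to 85.4, then the shift along the tool's x, y, z in mm, then the turn, a rotation vector about the tool's x, y, z in rad. A call has 1 to 10 rows; each row is the pose to reach, as a shift and turn from the pose commanded when the call began, along the tool's axes at that moment; what a row does not reach only later rows make up. A row lasts 1/8 s, in which the tool goes at most 62.5 mm and 10.7 degrees, less where a joint would pass 70% of its speed; a pose out of reach is approached as far as the arm can. A call with a gripper value outside its range is refused whole. The fingers move at their own pace and stop on an object; the grip force is fixed at half the most. Time passes only in rows, so rows that repeat a pose let the fingers close. It gives the time, the measured TCP pose, the force, the opening and the grip force at its end, in the units of the state.
- arm.read_state(): the state, without advancing time (a new reading comes with each control period).
- arm.get_image(name): name is "scene" or "top"; returns the picture (400x640x3 uint8, red, green, blue); there is no depth.
- arm.camera_params(name): a dict with "intrinsics" (3x3 intrinsics, pixels), "R" (3x3) and "t" (3): a world point X has camera coordinates R X + t. Camera axes: x right, y down, z forward; pixel columns grow to the right and rows downward; lengths in mm; the calibration is good to about 2 mm. A picture is of the moment at which its call begins. camera_params takes no time and is no camera call.
- arm.job_done(): hands the job in; it is judged then, once.
The state is a dict: "clock": time; "joints": joint angles; "joint_vel": joint speeds; "joint_efforts": joint torques, N m; "position": TCP position; "ee_rot": TCP orientation; "contact_force": force on the tool from outside, world axes, zero at the start; "wrist_torque": the same for the moment, N m; "gripper_width": finger opening in mm; "grasp_force": force on a finger pad.
Only numpy, scipy, OpenCV 4.12 (cv2) and the standard library are available. Lean on these libraries where they do the work, as an engineer would, in place of code of your own. Each camera call takes 0.05 s, during which the arm holds its last target. There are 200 camera calls.

### The job

Swing the blue, yellow-handled lid of the casting mould right over past vertical so that it stays open by itself once let go. Then lift the red tombstone casting out of the mould and lay it down, star side up, in the middle of the white plate without dropping it, leaving the lid open.

Things in the scene. Friction and masses are not known exactly. Their poses are not given: they have to be found in the camera images.
- mould: Fixed clamshell mould: grey base 120 (x) by 150 (y) by 30 mm high; origin at centre of underside, z up. Blue lid on top (34 mm high), hinge line along y at x = +60, z = +30. Its yellow handle, closed: a round bar 10 mm thick, 100 long, along y, axis at x = -120, z = +47, 55 mm clear of the lid, nothing below it. In the base: a nest 84 (x) by 54 (y), 8 mm deep, floor at z = +22.
- mould_lid (a joint): Lid angle in rad: 0 closed, 1.57 upright, 1.95 open stop. Opening, the handle rises, passes over the hinge and goes down on the mould's +x side. Lid 0.35 kg: let go well short of upright it falls shut; past upright it settles on the stop. The bar, pinched across x by a gripper pointing down, turns in the fingers, so the arc needs no tilting.
- casting: Oxide-red resin tombstone plaque, 80 long (x, arched end at +x), 50 wide (y), 30 mm thick, 0.14 kg, black star on top. Origin at centre of underside, z up. It lies in the nest under the lid, axes as the mould's, 22 mm proud of the base; its straight sides run from x = -40 to +15 mm. Grey castings of the same shape are not meant.
- plate: Loose white round plate, 154 mm across, flat on top at z = 6 mm with a rounded edge standing 2 mm higher; origin at the centre of its underside, z up. A black plate of the same shape is not to be used.
Things that resemble listed ones, but are neither listed nor needed, are in the scene too. What is shaped like the mould but green is not meant.

How it is judged:
By the outcome, as a careful person would: the job done as asked, in the order asked, and still so for the second after the job is handed in, with the robot touching nothing.
It also fails if it takes over 54 s, if anything falls off the work surface, if the arm or the gripper's body presses on something with over 40 N, if the wrist force passes 120 N, or if a joint passes its speed limit or range.

## Working session

There is one attempt and no reset: what is moved stays moved. The work goes in short steps, Python scripts to look and compute and a tool call to move; the robot and the scene stay as the last step left them, time stands still between calls to the robot, and variables do not carry over. Pictures are saved under pics/ and viewed, at most 10 in all, crops included, and the job is handed in when it is done.

Besides the shell and the picture viewer there is one more tool, called after "Emit:" as name(argument=value, ...) on one line, values as JSON. servo_tool: Moves the arm, as the interface text tells. Its arguments: {"type":"object","properties":{"rows":{"type":"array"}},"required":["rows"]}

```bash
mkdir -p pics; ls; python3 - <<'E'
from bench import arm
import cv2,numpy as np
for n in("scene","top"):
    im=arm.get_image(n); cv2.imwrite(f"pics/{n}0.png",im[...,::-1]); p=arm.camera_params(n)
    print(n,np.round(p["intrinsics"],1).tolist(),np.round(p["R"],3).tolist(),np.round(p["t"],1).tolist())
s=arm.read_state();print(s)
E
```

```text
pics
scene [[482.2, 0.0, 323.4], [0.0, 482.2, 195.4], [0.0, 0.0, 1.0]] [[0.7, 0.714, -0.013], [0.426, -0.432, -0.795], [-0.573, 0.551, -0.607]] [-315.0, -155.2, 1467.4]
top [[438.7, 0.0, 323.0], [0.0, 438.7, 195.0], [0.0, 0.0, 1.0]] [[0.011, -1.0, 0.026], [-0.987, -0.015, -0.161], [0.162, -0.023, -0.987]] [-45.5, 481.7, 889.0]
{'clock': 0.1, 'joints': array([-9.87340589e-01,  3.85463523e-01,  6.76477218e-03, -4.09158692e-04,
       -1.19398416e+00, -2.58597604e-01]), 'joint_vel': array([ 0.00065043, -0.00280303,  0.00222479,  0.00334363,  0.00114638,
       -0.0005394 ]), 'joint_efforts': array([-8.81803389e-04, -3.93318307e+01,  1.88930047e+01,  4.19801205e+00,
       -2.56967018e-03,  8.74378628e-06]), 'position': array([ 199.32969457, -591.81960187,  230.34543241]), 'ee_rot': array([-1.61641237e-01,  9.86849119e-01,  9.38631326e-04, -2.11972605e-04]), 'contact_force': array([-0.44274464,  0.11017502,  0.8633914 ]), 'wrist_torque': array([ 0.02059589,  0.02762185, -0.00366631]), 'grasp_force': 0.0, 'gripper_width': 85.3833275414717}
```

View pics/scene0.png

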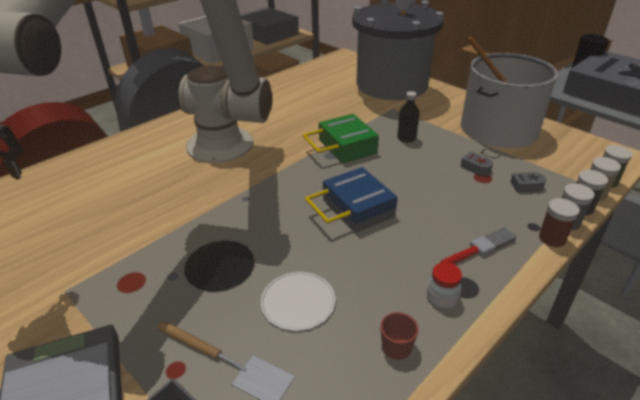

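View pics/top0.png

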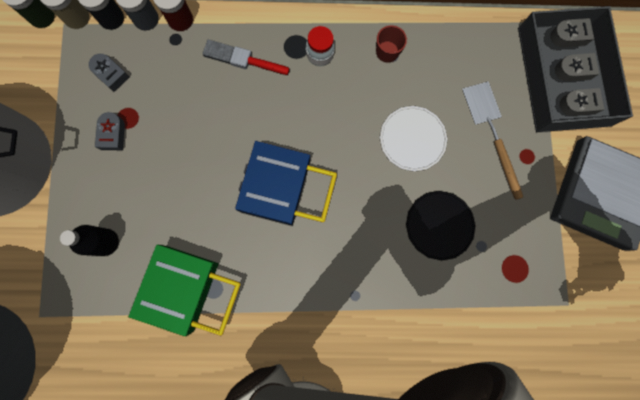

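The scene image shows the blue mould near (360,195) with its handle at (320,205), and the white plate at (298,300). In the top image the lid is at (273,182), the handle bar at (328,195), the plate at (413,138) and the black plate at (440,225).

```bash
cat > h.py <<'E'
from bench import arm
import cv2,numpy as np
from scipy.spatial.transform import Rotation as Ro
def ray(n,uv,z):
    p=arm.camera_params(n);R=np.array(p["R"]);t=np.array(p["t"])
    c=-R.T@t; d=R.T@np.linalg.inv(p["intrinsics"])@np.array([uv[0],uv[1],1.])
    return c+d*(z-c[2])/d[2]
def proj(n,X):
    p=arm.camera_params(n);q=np.array(p["intrinsics"])@(np.array(p["R"])@X+p["t"]);return q[:2]/q[2]
def totool(v):
    return Ro.from_quat(arm.read_state()["ee_rot"]).inv().apply(v)
def blobs(m,n=3):
    cs,_=cv2.findContours(m.astype(np.uint8),cv2.RETR_EXTERNAL,cv2.CHAIN_APPROX_NONE)
    return sorted(cs,key=cv2.contourArea)[::-1][:n]
E
python3 - <<'E'
from h import *
for n in("top","scene"):
    im=cv2.imread(f"pics/{n}0.png"); h=cv2.cvtColor(im,cv2.COLOR_BGR2HSV).astype(int);H,S,V=h[...,0],h[...,1],h[...,2]
    b=blobs((H>100)&(H<125)&(S>120)&(V>50),2)
    for c in b: print(n,"blue",cv2.contourArea(c),cv2.minAreaRect(c))
    for c in blobs((H>20)&(H<35)&(S>150)&(V>100),3):
        r=cv2.minAreaRect(c); print("yellow",cv2.contourArea(c),r,cv2.boxPoints(r).round(1).tolist())
    for c in blobs((S<40)&(V>170),2):
        e=cv2.fitEllipse(c); print("white",cv2.contourArea(c),e, ray(n,e[0],7).round(1))
    c=b[0]; 
    if n=="top":
        # top-face strip outline corners, pixels -> plane z=64
        q=cv2.approxPolyDP(c,6,True)[:,0]; print(q.tolist()); 
        for p in q: print(ray(n,p,64).round(1))
    y=blobs((H>20)&(H<35)&(S>150)&(V>100),3)
    for c in y:
        r=cv2.boxPoints(cv2.minAreaRect(c))
        print([ray(n,p,47).round(1).tolist() for p in r])
for n in("top","scene"):
    im=cv2.imread(f"pics/{n}0.png")
    a=im[130:240,220:360] if n=="top" else im[150:240,290:410]
    cv2.imwrite(f"pics/{n}c.png",cv2.resize(a,None,fx=5,fy=5,interpolation=cv2.INTER_CUBIC))
E
```

```text
top blue 3993.5 ((272.29998779296875, 181.89999389648438), (58.23664474487305, 72.09415435791016), 15.255118370056152)
yellow 439.5 ((215.38784790039062, 304.1349182128906), (33.673362731933594, 56.6698112487793), 19.179006576538086) [[190.1999969482422, 325.3999938964844], [208.8000030517578, 271.79998779296875], [240.60000610351562, 282.8999938964844], [222.0, 336.3999938964844]]
yellow 352.5 ((315.5082702636719, 193.5406951904297), (30.899707794189453, 52.106117248535156), 15.068490028381348) [[293.79998779296875, 214.6999969482422], [307.3999938964844, 164.39999389648438], [337.20001220703125, 172.39999389648438], [323.70001220703125, 222.6999969482422]]
white 3223.0 ((413.2306823730469, 138.0395965576172), (62.530269622802734, 65.66324615478516), 114.93006896972656) [ 620.8 -241.5    7. ]
white 125.5 ((66.88751983642578, 237.48080444335938), (12.141077995300293, 13.334087371826172), 28.74776268005371) [387.7 504.    7. ]
[[256, 141], [236, 208], [291, 223], [309, 155]]
[590.8 103.3  64. ]
[448.7 138.9  64. ]
[419.6  26.2  64. ]
[562.6  -8.1  64. ]
[[214.4, 222.3, 47.0], [319.6, 
[... 196 characters left out ...]
0625), (59.41327667236328, 38.620018005371094), 43.8766975402832)
yellow 187.0 ((327.0, 205.49998474121094), (41.719295501708984, 23.334524154663086), 45.0) [[304.0, 199.0], [320.5, 182.5], [350.0, 212.0], [333.5, 228.5]]
yellow 130.0 ((319.5000305175781, 140.50003051757812), (32.52690887451172, 18.384777069091797), 45.0) [[301.5, 135.5], [314.5, 122.5], [337.5, 145.5], [324.5, 158.5]]
white 2774.5 ((297.916748046875, 301.1833190917969), (52.353179931640625, 67.62969207763672), 84.25257873535156) [ 627.2 -245.5    7. ]
[[428.3, -43.8, 47.0], [407.8, 31.9, 47.0], [541.5, -1.8, 47.0], [555.0, -70.5, 47.0]]
[[199.8, 156.6, 47.0], [170.5, 237.0, 47.0], [314.0, 190.2, 47.0], [335.7, 117.2, 47.0]]
```

View pics/topc.png

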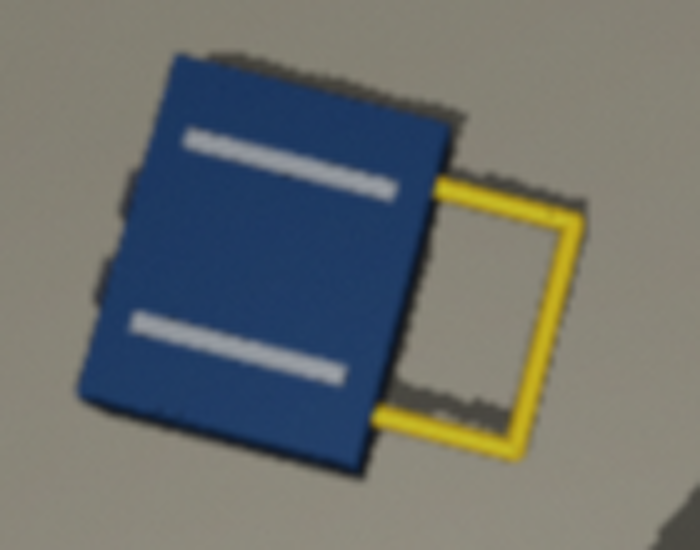

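The crop shows the lid's top face with corners at about (177,55), (450,122), (360,470) and (80,395), and the bar axis running from (572,222) to (514,452). The hinge is on the left edge.

```bash
python3 - <<'E'
from h import *
f=lambda x,y:((x+.5)/5-.5+220,(y+.5)/5-.5+130)
T=[ray("top",f(*c),64) for c in[(177,55),(450,122),(360,470),(80,395)]]
print(np.round(T,1).tolist(),np.mean(T,0).round(1))
B=[ray("top",f(*c),49) for c in[(572,222),(514,452)]]
print(np.round(B,1).tolist(),np.mean(B,0).round(1))
d=B[0]-B[1];print("bar len",np.linalg.norm(d),"y axis dir",np.degrees(np.arctan2(d[1],d[0])))
# blue mask rect orientation
for i,j in((0,1),(3,2),(3,0),(2,1)):
    e=T[j]-T[i];print(i,j,np.linalg.norm(e).round(1),np.degrees(np.arctan2(e[1],e[0])).round(2))
# scene view bar: yellow pixels farthest
im=cv2.imread("pics/scene0.png");h=cv2.cvtColor(im,cv2.COLOR_BGR2HSV).astype(int)
c=blobs((h[...,0]>20)&(h[...,0]<35)&(h[...,1]>150)&(h[...,2]>100),1)[0]
m=np.mean(B,0);print("bar mid in scene",proj("scene",m),[proj("scene",b).round(1) for b in B])
cv2.imwrite("pics/scc.png",cv2.resize(im[150:240,290:410],None,fx=6,fy=6,interpolation=cv2.INTER_CUBIC))
E
```

```text
[[591.6, 105.5, 64.0], [564.8, -9.3, 64.0], [418.4, 24.9, 64.0], [447.5, 139.7, 64.0]] [505.6  65.2  64. ]
[[526.1, -61.4, 49.0], [428.2, -38.1, 49.0]] [477.2 -49.7  49. ]
bar len 100.68391363596389 y axis dir -13.428350211903581
0 1 117.9 -103.15
3 2 118.4 -104.22
3 0 148.1 -13.35
2 1 150.3 -13.16
bar mid in scene [316.15387337 208.35559321] [array([327.3, 220.1]), array([305.7, 197.3])]
```

View pics/scc.png

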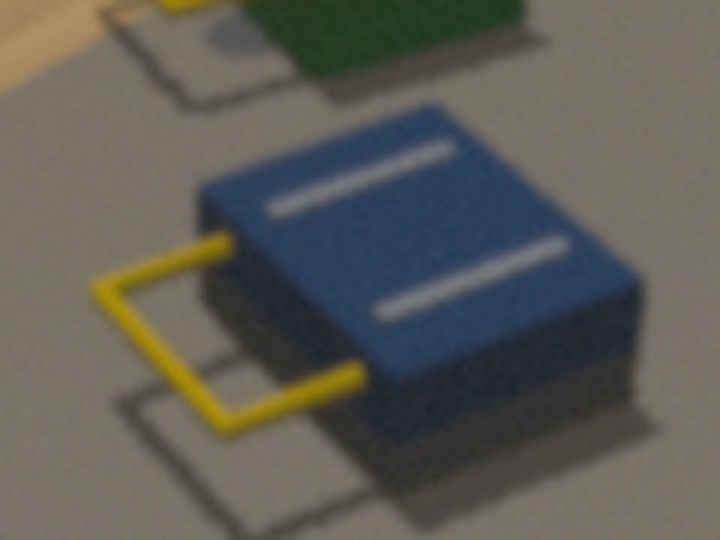

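The scene crop confirms the bar ends at about (307,198) and (328,221), which agrees with the top view to within 1 px. The mould centre is at about (505.5, 66), with its +x axis at 76.4°. I'll move above the bar first.

Emit:
servo_tool(rows=[[[50, -20, 20, 5, 0, 0, 0.05], [50, -66, 64, 15, 0, 0, 0.15], [50, -110, 107, 25, 0, 0, 0.3], [50, -155, 151, 35, 0, 0, 0.45], [50, -200, 195, 46, 0, 0, 0.562], [50, -245, 239, 56, 0, 0, 0.562], [50, -290, 283, 66, 0, 0, 0.562], [50, -335, 327, 77, 0, 0, 0.562], [50, -380, 371, 87, 0, 0, 0.562], [50, -425, 415, 98, 0, 0, 0.562]]])

```text
clock: 1.35
position: [465.4, -70.9, 134.9]
ee_rot: [0.118, 0.993, 0.0, 0.0]
contact_force: [0.9, -0.8, 0.3]
gripper_width: 50.4
grasp_force: 0.0
```

Emit:
servo_tool(rows=[[[50, 0, 0, 0, 0, 0, 0], [50, 0, 0, 0, 0, 0, 0]]])

```text
clock: 1.6
position: [464.4, -72.8, 134.8]
ee_rot: [0.118, 0.993, -0.0, -0.001]
contact_force: [-0.7, -0.6, 0.3]
gripper_width: 49.8
grasp_force: 0.0
```

```bash
python3 - <<'E'
from h import *
s=arm.read_state();print(s["clock"],s["position"].round(1),s["joints"].round(2),s["gripper_width"],s["contact_force"])
R=Ro.from_quat(s["ee_rot"]).as_matrix();print(R.round(3).tolist(),np.degrees(np.arctan2(R[1,1],R[0,1])))
print("to bar",totool(np.array([477.2,-49.7,s["position"][2]])-s["position"]))
E
```

```text
1.6 [464.4 -72.8 134.8] [ 0.19  0.22 -0.5  -0.   -0.85 -2.  ] 49.774330862096214 [-0.68095268 -0.57560148  0.28057491]
[[-0.972, 0.234, -0.001], [0.234, 0.972, -0.0], [0.001, -0.0, -1.0]] 76.44368338898005
to bar [-7.02203430e+00  2.54415199e+01 -1.98424529e-02]
```

Emit:
servo_tool(rows=[[[50, -7, 25, 0, 0, 0, 0], [50, -7, 25, 30, 0, 0, 0], [50, -7, 25, 70, 0, 0, 0], [50, -7, 25, 100, 0, 0, 0], [50, -7, 25, 107, 0, 0, 0], [50, -7, 25, 107, 0, 0, 0]]])

```text
clock: 2.35
position: [477.7, -51.1, 28.6]
ee_rot: [0.119, 0.993, -0.0, 0.0]
contact_force: [0.5, 0.1, 0.2]
gripper_width: 49.7
grasp_force: 0.0
```

```bash
python3 - <<'E'
from h import *
s=arm.read_state();print(s["position"].round(1),s["contact_force"])
cv2.imwrite("pics/a.png",cv2.hconcat([cv2.resize(arm.get_image("scene")[140:250,270:410,::-1],(400,314),interpolation=2),cv2.resize(arm.get_image("top")[110:260,220:410,::-1],(398,314),interpolation=2)]))
E
```

```text
[477.7 -51.1  28.6] [0.51193363 0.05003517 0.1556201 ]
```

View pics/a.png

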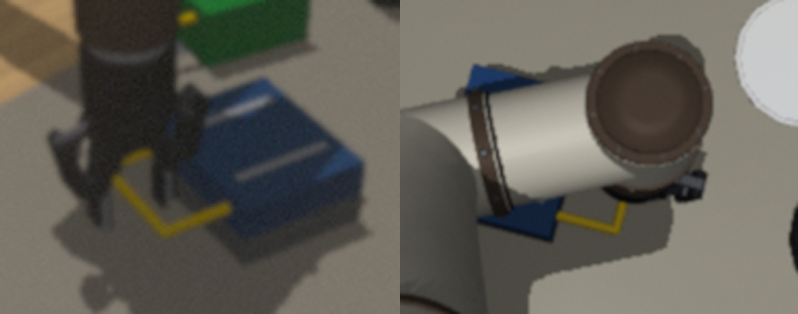

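The fingers straddle the yellow bar near its middle, at about (135,190) in the left panel. I'll close on it.

Emit:
servo_tool(rows=[[[0, 0, 1, 0, 0, 0, 0], [0, 0, 1, 0, 0, 0, 0], [0, 0, 1, 0, 0, 0, 0], [0, 0, 1, 0, 0, 0, 0], [0, 0, 1, 0, 0, 0, 0]]])

```text
clock: 3.08
position: [478.2, -49.3, 28.9]
ee_rot: [0.118, 0.993, -0.0, 0.0]
contact_force: [-1.1, -1.9, 5.4]
gripper_width: 8.0
grasp_force: 58.5
```

Emit:
servo_tool(rows=[[[0, 0, 1.5, -11, 0, 0, 0], [0, 0, 4.5, -26.5, 0, 0, 0], [0, 0, 11, -47.5, 0, 0, 0], [0, 0, 20, -67, 0, 0, 0], [0, 0, 31, -85.5, 0, 0, 0], [0, 0, 44.5, -103, 0, 0, 0], [0, 0, 60, -118, 0, 0, 0], [0, 0, 77, -131.5, 0, 0, 0], [0, 0, 95.5, -143, 0, 0, 0], [0, 0, 115, -152, 0, 0, 0]]])

```text
clock: 4.32
position: [505.4, 61.3, 183.6]
ee_rot: [0.118, 0.993, -0.001, 0.001]
contact_force: [0.4, -6.5, 6.8]
gripper_width: 7.5
grasp_force: 60.2
```

Emit:
servo_tool(rows=[[[0, 0, 21, -6.5, 0, 0, 0], [0, 0, 42, -10.5, 0, 0, 0], [0, 0, 64, -12, 0, 0, 0], [0, 0, 85.5, -10.5, 0, 0, 0], [0, 0, 107, -7, 0, 0, 0], [0, 0, 124, -2, 0, 0, 0], [0, 0, 136, 2.5, 0, 0, 0], [0, 0, 136, 2.5, 0, 0, 0]]])

```text
clock: 5.32
position: [538.6, 196.8, 178.1]
ee_rot: [0.118, 0.993, 0.001, 0.002]
contact_force: [5.4, -0.1, 4.6]
gripper_width: 7.7
grasp_force: 63.9
```

```bash
python3 - <<'E'
from h import *
cv2.imwrite("pics/b.png",cv2.hconcat([cv2.resize(arm.get_image("scene")[100:230,290:450,::-1],(400,325),interpolation=2),cv2.resize(arm.get_image("top")[90:260,150:360,::-1],(400,325),interpolation=2)]))
E
```

```text
(no output)
```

View pics/b.png

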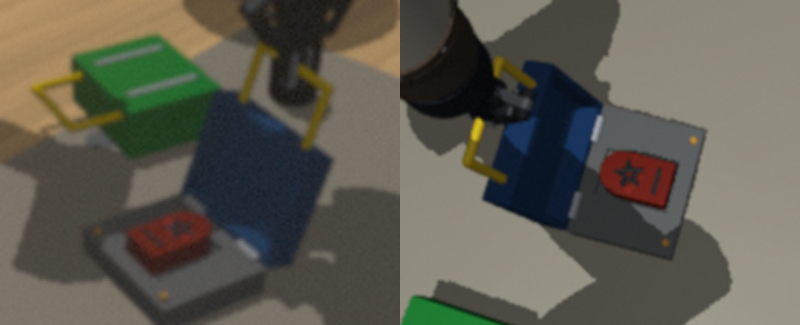

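The lid is held past upright and the red casting is exposed, at (170,240) on the left and (640,178) on the right. I'll release the bar and lift clear.

Emit:
servo_tool(rows=[[[40, 0, 0, 0, 0, 0, 0], [40, 0, 0, 0, 0, 0, 0], [40, 0, 0, 0, 0, 0, 0], [40, 0, 0, 0, 0, 0, 0], [40, 0, 0, -10, 0, 0, 0], [40, 0, 0, -30, 0, 0, 0], [60, 0, 0, -60, 0, 0, 0], [85, 0, -40, -85, 0, 0, 0], [85, 0, -90, -85, 0, 0, 0], [85, 0, -150, -85, 0, 0, 0]]])

```text
clock: 6.68
position: [501.5, 48.0, 263.9]
ee_rot: [0.118, 0.993, 0.0, 0.001]
contact_force: [1.3, 0.3, -0.4]
gripper_width: 84.9
grasp_force: 0.0
```

```bash
cat > red.py <<'E'
from h import *
def red(n,im,box):
    h=cv2.cvtColor(im,cv2.COLOR_RGB2HSV).astype(int)
    m=((h[...,0]<12)|(h[...,0]>168))&(h[...,1]>110)&(h[...,2]>50)
    k=np.zeros_like(m);k[box[1]:box[3],box[0]:box[2]]=1
    m=cv2.morphologyEx((m&k).astype(np.uint8),cv2.MORPH_CLOSE,np.ones((7,7)))
    return blobs(m,1)[0]
E
python3 - <<'E'
from red import *
s=arm.read_state();print(s["clock"],s["position"].round(1),s["joints"].round(2))
im=arm.get_image("top");sc=arm.get_image("scene")
c=red("top",im,(235,140,320,230))
pts=np.array([ray("top",p,52)[:2] for p in c[:,0]],np.float32)
print(cv2.contourArea(c),cv2.minAreaRect(pts),cv2.boxPoints(cv2.minAreaRect(pts)).round(1).tolist())
cv2.imwrite("pics/c.png",cv2.hconcat([cv2.resize(sc[100:230,290:450,::-1],(400,325),interpolation=2),cv2.resize(im[90:260,150:360,::-1],(400,325),interpolation=2)]))
E
```

```text
6.675 [501.5  48.  263.9] [ 0.42  0.15 -0.23  0.   -1.19 -2.22]
720.0 ((507.28289794921875, 64.73236846923828), (78.12409973144531, 47.84110641479492), 76.68812561035156) [[475.0, 32.20000076293945], [521.5999755859375, 21.200000762939453], [539.5999755859375, 97.19999694824219], [493.0, 108.30000305175781]]
```

View pics/c.png

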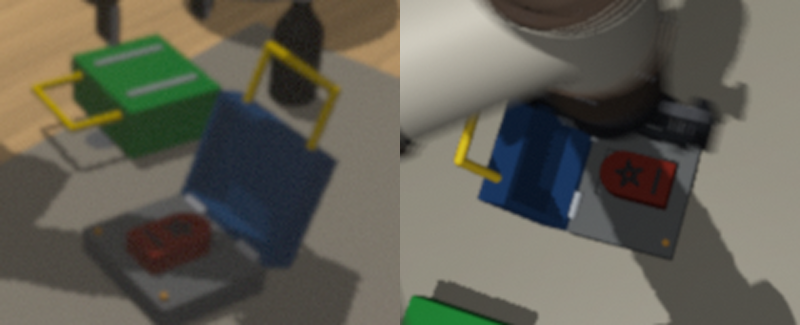

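The lid rests open by itself. The casting sits in the nest, centred at about (507, 65). I'll turn 90° and descend.

Emit:
servo_tool(rows=[[[85, 0, 10, 0, 0, 0, -0.1], [85, 0, 10, 10, 0, 0, -0.28], [85, 0, 10, 25, 0, 0, -0.46], [85, 0, 10, 40, 0, 0, -0.64], [85, 0, 10, 60, 0, 0, -0.82], [85, 0, 10, 80, 0, 0, -1.0], [85, 0, 10, 100, 0, 0, -1.18], [85, 0, 10, 120, 0, 0, -1.36], [85, 0, 10, 140, 0, 0, -1.5], [85, 0, 10, 160, 0, 0, -1.573]]])

```text
clock: 8.02
position: [504.6, 59.3, 102.7]
ee_rot: [-0.621, 0.784, -0.0, 0.001]
contact_force: [0.1, -0.1, -0.8]
gripper_width: 85.0
grasp_force: 0.0
```

Emit:
servo_tool(rows=[[[85, 0, 0, 0, 0, 0, 0], [85, 0, 0, 0, 0, 0, 0]]])

```text
clock: 8.28
position: [504.8, 59.1, 103.7]
ee_rot: [-0.619, 0.785, -0.0, 0.001]
contact_force: [0.1, 0.0, 0.0]
gripper_width: 84.7
grasp_force: 0.0
```

```bash
python3 - <<'E'
from red import *
s=arm.read_state();print(s["clock"],s["position"].round(1),s["joints"].round(2))
R=Ro.from_quat(s["ee_rot"]).as_matrix();print(np.degrees(np.arctan2(R[1,1],R[0,1])))
print(totool(np.array([504.4,57.7,30])-s["position"]))
E
```

```text
8.275 [504.8  59.1 103.7] [ 0.44  0.32 -0.45  0.   -0.8  -0.67]
166.50862620514405
[ 1.53597788  0.18795806 73.65676444]
```

Emit:
servo_tool(rows=[[[60, 1.5, 0, 20, 0, 0, 0], [60, 1.5, 0, 45, 0, 0, 0], [60, 1.5, 0, 60, 0, 0, 0], [60, 1.5, 0, 66, 0, 0, 0], [60, 1.5, 0, 70, 0, 0, 0], [60, 1.5, 0, 72, 0, 0, 0], [60, 1.5, 0, 72, 0, 0, 0]]])

```text
clock: 9.15
position: [503.8, 57.3, 31.0]
ee_rot: [-0.619, 0.785, -0.0, 0.0]
contact_force: [0.3, 0.3, 0.2]
gripper_width: 59.9
grasp_force: 0.0
```

Emit:
servo_tool(rows=[[[60, 0, 0, 2, 0, 0, 0], [40, 0, 0, 2, 0, 0, 0], [40, 0, 0, 2, 0, 0, 0], [40, 0, 0, 2, 0, 0, 0], [40, 0, 0, 2, 0, 0, 0]]])

```text
clock: 9.78
position: [504.1, 57.4, 29.1]
ee_rot: [-0.619, 0.785, -0.0, 0.0]
contact_force: [-0.1, 1.5, 4.8]
gripper_width: 48.8
grasp_force: 64.1
```

Emit:
servo_tool(rows=[[[40, 0, 0, -3, 0, 0, 0], [40, 0, 0, -8, 0, 0, 0], [40, 0, 0, -15, 0, 0, 0], [40, 0, 0, -25, 0, 0, 0], [40, 0, 0, -40, 0, 0, 0], [40, 0, 0, -60, 0, 0, 0], [40, 0, 0, -80, 0, 0, 0], [40, 0, 0, -90, 0, 0, 0], [40, 0, 0, -90, 0, 0, 0]]])

```text
clock: 10.9
position: [504.0, 57.4, 119.6]
ee_rot: [-0.619, 0.785, -0.0, 0.001]
contact_force: [-0.7, 1.2, -1.4]
gripper_width: 49.2
grasp_force: 63.5
```

```bash
python3 - <<'E'
from red import *
s=arm.read_state();print(s["clock"],s["position"].round(1),s["contact_force"])
im=arm.get_image("top");sc=arm.get_image("scene")
# plate estimate again, both views, centre of rim
for n,i in(("top",im),("scene",sc)):
    h=cv2.cvtColor(i,cv2.COLOR_RGB2HSV).astype(int)
    for th in(110,140,170):
        c=blobs((h[...,1]<45)&(h[...,2]>th)&(np.add.outer(np.zeros(400),np.arange(640))>200),6)
        for q in c:
            if 2300<cv2.contourArea(q)<4500:
                w=np.array([ray(n,p,7)[:2] for p in q[:,0]],np.float32); print(n,th,cv2.fitEllipse(w))
cv2.imwrite("pics/d.png",cv2.hconcat([cv2.resize(sc[90:350,220:460,::-1],(400,433),interpolation=2),cv2.resize(im[80:300,200:480,::-1],(400,433),interpolation=2)]))
E
```

```text
10.9 [504.   57.4 119.6] [-0.71045046  1.23731875 -1.37984393]
top 110 ((527.7669067382812, -683.343017578125), (153.73171997070312, 182.4998779296875), 103.96375274658203)
top 140 ((527.4840087890625, -683.810546875), (151.55665588378906, 178.6588592529297), 106.831298828125)
top 170 ((621.6987915039062, -241.72659301757812), (148.7081298828125, 149.00599670410156), 77.57807922363281)
scene 140 ((621.2835083007812, -241.3189697265625), (150.7428436279297, 150.97952270507812), 77.76406860351562)
scene 170 ((624.863037109375, -242.6887664794922), (137.9879913330078, 139.928955078125), 159.97677612304688)
```

View pics/d.png

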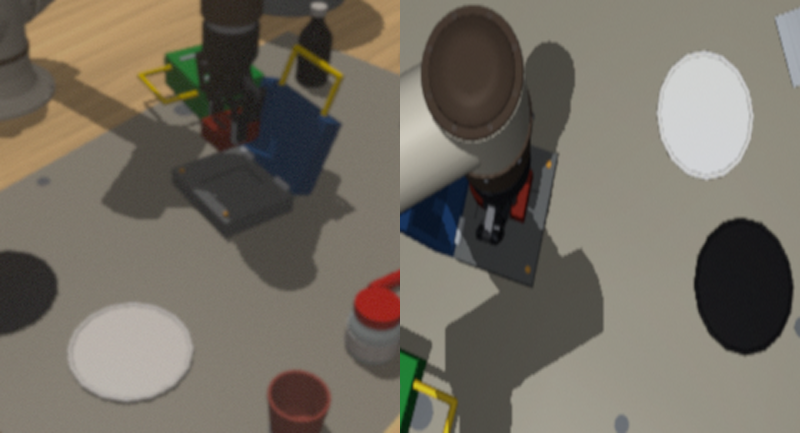

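The casting is gripped above an empty nest and the lid is still open. The plate is clear, centred at (621.5, -241.5) in both views. I'll carry the casting over.

Emit:
servo_tool(rows=[[[40, 10, -7, 0, 0, 0, 0], [40, 35, -24, 0, 0, 0, 0], [40, 72, -49, 0, 0, 0, 0], [40, 112, -76, 0, 0, 0, 0], [40, 152, -103, 0, 0, 0, 0], [40, 192, -130, 0, 0, 0, 0], [40, 228, -154, 10, 0, 0, 0], [40, 255, -172, 25, 0, 0, 0], [40, 268, -182, 45, 0, 0, 0], [40, 271.5, -184, 60, 0, 0, 0]]])

```text
clock: 12.25
position: [618.4, -251.3, 56.2]
ee_rot: [-0.618, 0.786, 0.001, -0.001]
contact_force: [0.1, 0.1, -0.7]
gripper_width: 48.9
grasp_force: 63.5
```

Emit:
servo_tool(rows=[[[40, 0, 0, 15, 0, 0, 0], [40, 0, 0, 25, 0, 0, 0], [40, 0, 0, 25, 0, 0, 0]]])

```text
clock: 12.62
position: [618.8, -248.9, 32.9]
ee_rot: [-0.62, 0.785, 0.001, -0.001]
contact_force: [-0.4, 0.1, -0.1]
gripper_width: 48.7
grasp_force: 63.5
```

```bash
python3 - <<'E'
from red import *
s=arm.read_state();print(s["clock"],s["position"].round(1),s["contact_force"],s["gripper_width"])
im=arm.get_image("top");sc=arm.get_image("scene")
print("plate c px",proj("scene",np.array([621.5,-241.5,6])),proj("top",np.array([621.5,-241.5,6])))
cv2.imwrite("pics/e.png",cv2.hconcat([cv2.resize(sc[240:350,230:370,::-1],(400,314),interpolation=2),cv2.resize(im[90:200,350:490,::-1],(400,314),interpolation=2)]))
E
```

```text
12.625 [ 618.8 -248.9   32.9] [-0.38128399  0.10361656 -0.13235108] 48.69583210353889
plate c px [297.52878022 298.86097474] [413.13906354 137.88435972]
```

View pics/e.png

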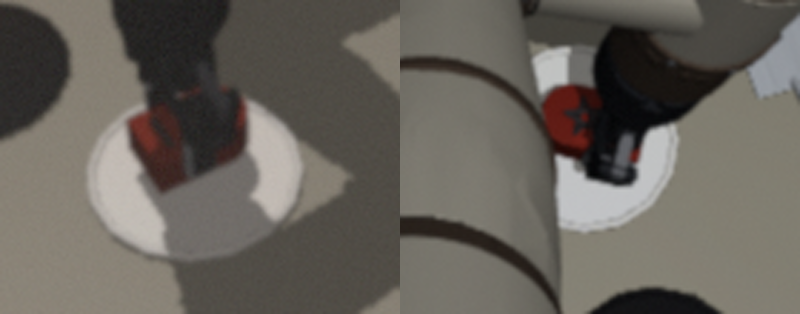

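The casting hovers level above the plate's centre. I'll lower it gently.

Emit:
servo_tool(rows=[[[40, 0, 0, 6, 0, 0, 0], [40, 0, 0, 12, 0, 0, 0], [40, 0, 0, 16, 0, 0, 0], [40, 0, 0, 18, 0, 0, 0], [40, 0, 0, 18, 0, 0, 0]]])

```text
clock: 13.35
position: [619.2, -249.7, 15.4]
ee_rot: [-0.619, 0.785, 0.0, -0.0]
contact_force: [0.8, 0.3, -1.5]
gripper_width: 48.8
grasp_force: 63.5
```

Emit:
servo_tool(rows=[[[40, 0, 0, 1, 0, 0, 0], [40, 0, 0, 1, 0, 0, 0]]])

```text
clock: 13.6
position: [619.4, -249.7, 14.7]
ee_rot: [-0.619, 0.785, -0.0, 0.0]
contact_force: [0.5, 0.5, -1.3]
gripper_width: 49.0
grasp_force: 63.5
```

Emit:
servo_tool(rows=[[[40, 0, 0, 1, 0, 0, 0], [40, 0, 0, 1, 0, 0, 0], [40, 0, 0, 1, 0, 0, 0]]])

```text
clock: 13.98
position: [619.3, -249.7, 13.7]
ee_rot: [-0.619, 0.785, -0.0, 0.0]
contact_force: [-1.0, 0.9, -0.9]
gripper_width: 49.0
grasp_force: 63.5
```

Emit:
servo_tool(rows=[[[40, 0, 0, 0.7, 0, 0, 0], [40, 0, 0, 0.7, 0, 0, 0], [40, 0, 0, 0.7, 0, 0, 0]]])

```text
clock: 14.35
position: [619.4, -249.7, 13.2]
ee_rot: [-0.619, 0.785, -0.0, 0.0]
contact_force: [-0.1, 0.2, 0.4]
gripper_width: 48.9
grasp_force: 63.5
```

Emit:
servo_tool(rows=[[[40, 0, 0, 0.7, 0, 0, 0], [40, 0, 0, 0.7, 0, 0, 0], [40, 0, 0, 0.7, 0, 0, 0]]])

```text
clock: 14.72
position: [619.4, -249.7, 13.1]
ee_rot: [-0.619, 0.785, -0.0, 0.0]
contact_force: [-2.7, -0.1, 5.1]
gripper_width: 48.5
grasp_force: 64.3
```

The upward force shows contact with the plate. I'll release and retreat straight up.

Emit:
servo_tool(rows=[[[56, 0, 0, 0, 0, 0, 0], [64, 0, 0, 0, 0, 0, 0], [70, 0, 0, 0, 0, 0, 0], [70, 0, 0, -2, 0, 0, 0], [70, 0, 0, -15, 0, 0, 0], [70, 0, 0, -40, 0, 0, 0], [70, 0, 0, -80, 0, 0, 0], [70, 0, 0, -130, 0, 0, 0], [70, 60, 0, -150, 0, 0, 0], [70, 120, 0, -150, 0, 0, 0]]])

```text
clock: 15.98
position: [593.0, -367.5, 167.1]
ee_rot: [-0.62, 0.784, -0.003, 0.002]
contact_force: [0.9, -1.1, -0.4]
gripper_width: 69.9
grasp_force: 0.0
```

Emit:
servo_tool(rows=[[[70, 45, 0, 0, 0, 0, 0], [70, 90, 0, 0, 0, 0, 0], [70, 130, 0, 0, 0, 0, 0], [70, 150, 0, 0, 0, 0, 0], [70, 150, 0, 0, 0, 0, 0]]])

```text
clock: 16.6
position: [555.9, -513.1, 162.4]
ee_rot: [-0.619, 0.786, -0.0, 0.0]
contact_force: [0.2, 0.4, -0.2]
gripper_width: 70.1
grasp_force: 0.0
```

```bash
python3 - <<'E'
from red import *
s=arm.read_state();print(s["clock"],s["position"].round(1),s["contact_force"],s["gripper_width"])
im=arm.get_image("top");sc=arm.get_image("scene")
for n,i,b in(("top",im,(370,95,460,185)),("scene",sc,(250,260,350,345))):
    c=red(n,i,b); w=np.array([ray(n,p,36)[:2] for p in c[:,0]],np.float32); print(n,cv2.minAreaRect(w))
i=im;h=cv2.cvtColor(i,cv2.COLOR_RGB2HSV).astype(int)
for q in blobs((h[...,1]<45)&(h[...,2]>170),3):
    if cv2.contourArea(q)>2000: print(cv2.fitEllipse(np.array([ray("top",p,7)[:2] for p in cv2.convexHull(q)[:,0]],np.float32)))
cv2.imwrite("pics/f.png",cv2.hconcat([cv2.resize(sc[90:350,220:460,::-1],(400,433),interpolation=2),cv2.resize(im[80:300,200:480,::-1],(400,314),interpolation=2).copy() if 0 else cv2.resize(im[80:300,200:480,::-1],(400,433),interpolation=2)]))
E
```

```text
16.6 [ 555.9 -513.1  162.4] [ 0.16299397  0.44261662 -0.15844471] 70.0778222359087
top ((620.0933837890625, -239.16421508789062), (77.69074249267578, 48.78888702392578), 76.4862289428711)
scene ((630.1699829101562, -247.35716247558594), (80.975341796875, 62.128883361816406), 78.07766723632812)
((381.6855773925781, -196.0968780517578), (162.21873474121094, 317.2758483886719), 148.2061004638672)
((264.0317687988281, -397.4239196777344), (106.25138854980469, 554.609375), 148.77427673339844)
```

View pics/f.png

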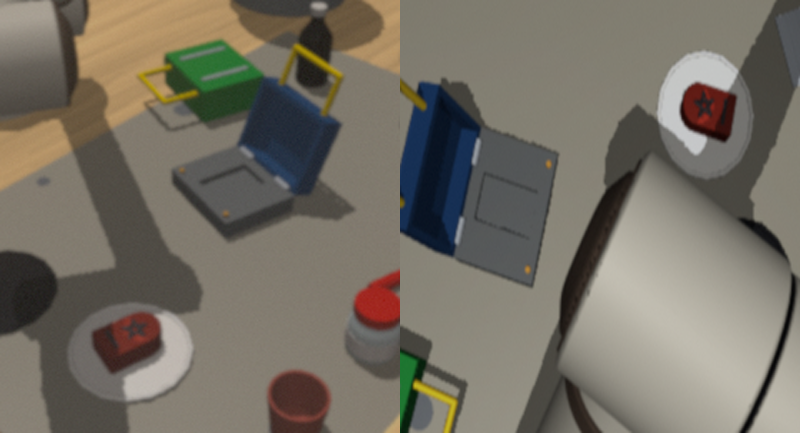

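The casting lies star side up in the middle of the white plate, within about 3 mm of its centre. The lid is open and the arm is clear.

```bash
python3 -c "
from bench import arm
print(arm.job_done())"
```

```text
the job is handed in; nothing more can be done
None
```

The job is handed in: the blue lid stands open on its own, and the red casting lies star side up within about 3 mm of the white plate's centre; the arm was clear of everything at about 17 s, and no verdict came back.

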